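# Open the bench clamp on a mended fragment

### The arm

A 6-joint arm with a two-finger parallel gripper is mounted at the origin on the work surface. World frame = base frame: x ahead of the robot, y to its left, z up, the work surface at z = 0. Lengths are in m, angles in degrees, forces in N, time in s.
With the tool pointing down it reaches from about 0.3 to 0.875 m from the base axis. Payload 4.2 kg.
Tool frame: the origin (TCP) lies at the very end of the fingers, on their centre line; the grasp point (between the pads) lies 19 mm behind it; z points along the fingers, x is the direction in which the jaws open and shut, and the axes are right-handed (so a half turn about z gives the same grasp; the last joint's range is limited). The gripper opens to 85 mm and grips with 20 to 120 N. Pads are 22 mm wide; open, the fingers measure 114 mm over their backs; the gripper's body (76 mm by 85 mm) begins 54 mm behind the grasp point. The pads swing forward as they close: fully open they stand 13 mm farther back than shut.
Start: joints at [72.651, 18.312, 89.639, -0, 72.044, -1.146], TCP at [0.16, 0.552, 0.207] pointing down, gripper open.
Joint ranges: [-177.97, 177.97], [-48.28, 115.42], [12.27, 149.76], [-77.06, 257.06], [2.81, 150.46], [-146.56, 146.56]. Speed limits (degrees/s): [147.25, 147.25, 180, 180, 180, 180].

### API

Orientations are given as [roll, pitch, yaw] about the fixed x, y, z axes, in that order (R = Rz(yaw) Ry(pitch) Rx(roll)).
In Python, from plant import env gives the robot as it stands.
- The arm moves only by the tool move_arm, never from a script. Its argument "motion" is a list of rows, each a list of 7 numbers: the shift along the tool's x, y, z in m, then the turn, a rotation vector about the tool's x, y, z in units of 6 degrees (1.0 is 6 degrees), then the closure, from -1 (fully open) to 1 (shut). In form: [[tx, ty, tz, wx, wy, wz, claw], ...]. A call has 1 to 20 rows; each row is the pose to reach, as a shift and turn from the pose measured when the call began, along the tool's axes at that moment; what a row does not reach only later rows make up. A row lasts 1/12 s, in which the tool goes at most 41.7 mm and 7.16 degrees, less where a joint would pass 70% of its speed; a pose out of reach is approached as far as the arm can. A call with a gripper value outside its range is refused whole. The fingers move at their own pace and stop on an object; "squeeze" is the grip in N (left out, the last holds). Time passes only in rows, so rows that repeat a pose let the fingers close. It gives the time, the measured TCP pose, the force and the opening at its end, in the units of the state.
- env.state(): the state, without advancing time (a new reading comes with each control period).
- env.camera(name): name is "side" or "top" or "wrist"; returns a dict with "pixels" (400x640x3 uint8, red, green, blue), "intrinsics" (3x3 intrinsics, pixels), "distortion" ([k1, k2, p1, p2, k3] as OpenCV has them; the pictures are not rectified), "xyz" and "rotation" of the camera in the world. Camera axes: x right, y down, z forward; pixel columns grow to the right and rows downward; lengths in m; the calibration is good to about 2 mm. A picture is of the moment at which its call begins. There is no depth.
- env.hand_in(): hands the job in, once; it reports no verdict.
Trained networks look in a picture, given as the dict that the camera call returned (one of the last four; its "shot" number tells which), for a name from the list of things; names that differ only in an ending like _2 or _b are one class to them, and where a whole thing is asked for, a point or a joint stands for the part that bears it (a point fixed in the world has none). Each returns a list of dicts, best first, with "p" (0 to 1); they miss things now and then, are a little off and sometimes report something else, mostly with a low value. They report only what shows in the picture. A call takes as long as a camera call. They do not tell look-alikes from the thing itself.
- env.spot_in(picture, thing): "uv" ([column, row] in pixels, amid what is visible of it).
- env.outline_of(picture, thing): "mask" (400x640 bool, what is visible of it) and "uv" ([column, row] in pixels, amid what is visible of it).
- env.spot_point(picture, thing): "uv" ([column, row] in pixels: a listed point, or the origin of a listed thing).
The state is a dict: "t": time; "joints": joint angles; "qd": joint speeds; "joint_torque": joint torques, N m; "ee_pos": TCP position; "tcp_rot": TCP orientation; "contact_force": force on the tool from outside, world axes, zero at the start; "moment": the same for the moment, N m; "opening": finger opening in m.
Only numpy, scipy, OpenCV 4.12 (cv2) and the standard library are available. Lean on these libraries where they do the work, as an engineer would, in place of code of your own. Each camera call takes 0.05 s, during which the arm holds its last target. There are 200 camera calls.

### The job

The glue on the relief fragment lying in the bench clamp has set, so open the clamp: with a fingertip press the release tab on the sliding jaw well down and, keeping it down, push the jaw back along its bar, away from the fragment, all the way to the end stop. Then take the finger off so that the tab springs up and the jaw is locked there. Only press and push: pick nothing up, leave the fragment lying in place, and do not disturb the tools, shards, jar and bottle around it.

Things in the scene. Friction and masses are not known exactly. Their poses are not given: they have to be found in the camera images.
- clamp: Bench clamp, fixed: plywood board 340 x 150 x 18 mm, flat steel bar along its middle, dark steel fixed jaw (100 mm high) at x = -158 mm and a low end stop (70 mm high) whose near face is at x = +124 mm. Origin on the table below the bar; x runs along the bar from fixed jaw to end stop, the way the sliding jaw opens; y across; z up. Board spans x = -180 to +160 mm. Place and heading vary.
- jaw (a joint): Sliding jaw along the bar, m: 0 closed, 0.090 fully back at the end stop; starts at 0 to 0.004. Dark steel carriage 86 mm long, 70 wide, 100 high: jaw plate (fragment side), rear wall (end-stop side), between them a pocket 60 mm long, open sideways, floored by the release tab. While the tab is up a pawl in 10 mm teeth locks it (up to 4 mm play); with the tab down it slides with about 2 N.
- release (a joint): How far the release tab is pressed, m: 0 up, 0.010 fully down on its stop. The pawl is out of the teeth from 0.004 on; press about 0.006 to 0.010. The spring takes about 4 N to start and 7 N fully down and lifts the tab again when it is let go; it comes fully up only where the pawl meets a gap, as it does at the end stop.
- release_top (a point): Centre of the upper face of the release tab: ribbed bare steel plate 54 mm (along the bar) x 46 mm in the pocket between jaw plate and rear wall. Face 78 mm above the table when up, 22 mm below the tops of plate and wall. Pressed straight down; the point moves with tab and jaw, at clamp x = -9 mm plus the jaw's joint value. Axes as the clamp's.
- jaw_mid (a point): Point on the sliding jaw, half-way between jaw plate and rear wall over the middle of the tab, at the height of their tops (100 mm above the table). Axes as the clamp's.
- fragment_mid (a point): Centre of the mended relief fragment: loose plaster slab 88 mm (along the bar) x 125 mm x 28 mm, 0.45 kg, lying flat on two wooden battens between the jaws, upper face 84 mm above the table. It lies some 4 to 10 mm clear of the sliding jaw's plate.
- brush: Bystander: small brush with blue handle, 170 mm long, lying on the table beside the clamp.
- spatula: Bystander: spatula with dark wooden handle, 200 mm long, lying on the table on the other side of the clamp.
- shard_a: Bystander: rough stone shard, 80 x 70 x 30 mm, on the table past the end-stop end of the clamp.
- shard_b: Bystander: plaster shard, 100 x 75 x 26 mm, on the table to the robot's right.
- bottle: Bystander: clear plastic bottle, 60 mm across, 120 mm tall, to the robot's left.
- jar: Bystander: glass jar, 60 mm across, 75 mm tall, to the robot's left.
- trowel: Bystander: spatula with dark wooden handle, 190 mm long, on the table to the robot's right.
Mind the look-alikes: they are no part of the job. Leave any blue or pink look-alike of the part that bears fragment_mid alone.

How it is judged:
By the outcome, as a careful person would: the job done as asked, in the order asked, and still so for the second after the job is handed in, with the robot touching nothing.
It also fails if it takes over 32 s, if anything falls off the work surface, if the arm or the gripper's body presses on something with over 40 N, if the wrist force passes 120 N, or if a joint passes its speed limit or range.

## Working session

There is one attempt and no reset: what is moved stays moved. The work goes in short steps, Python scripts to look and compute and a tool call to move; the robot and the scene stay as the last step left them, time stands still between calls to the robot, and variables do not carry over. Pictures are saved under pics/ and viewed, about 8 in all and at most 12, crops included, and the job is handed in when it is done.

Besides the shell and the picture viewer there is one more tool, called after "Call:" by a JSON object that holds its "name" and its "arguments". move_arm: Moves the arm, as the interface text tells. Its arguments: {"type":"object","properties":{"motion":{"type":"array","items":{"type":"array","items":{"type":"number"}}},"squeeze":{"type":"number"}},"required":["motion"]}

```bash
mkdir -p pics; cat > h.py <<'E'
import numpy as np, cv2
from plant import env
def ray(c,uv):
    n=cv2.undistortPoints(np.array([[uv]],float),np.array(c["intrinsics"]),np.array(c["distortion"]))[0,0]
    return np.array(c["xyz"]),np.array(c["rotation"])@np.array([n[0],n[1],1])
def at(c,uv,z):
    o,d=ray(c,uv); return o+d*(z-o[2])/d[2]
def tri(l):
    A=0;b=0
    for c,uv in l:
        o,d=ray(c,uv); d=d/np.linalg.norm(d); P=np.eye(3)-np.outer(d,d); A=A+P;b=b+P@o
    return np.linalg.solve(A,b)
def proj(c,X):
    R=np.array(c["rotation"]); rv=cv2.Rodrigues(R.T)[0]; t=-R.T@np.array(c["xyz"])
    return cv2.projectPoints(np.array([X],float),rv,t,np.array(c["intrinsics"]),np.array(c["distortion"]))[0].reshape(-1,2)
def save(c,n): cv2.imwrite("pics/"+n,np.ascontiguousarray(c["pixels"][:,:,::-1]))
E
python3 - <<'E'
from h import *
z={"clamp":0,"release_top":.078,"jaw_mid":.1,"fragment_mid":.07}
for n in ["top","side"]:
    c=env.camera(n); save(c,n+"1.png"); print(n,c["xyz"])
    for k in z:
        for r in env.spot_point(c,k)[:3]: print(k,np.round(r["uv"]),round(r["p"],2),at(c,r["uv"],z[k]).round(4))
s=env.state();print(s["t"],s["tcp_rot"],s["ee_pos"],s["opening"])
E
```

```text
top [ 0.27700929 -0.05702911  1.27949824]Traceback (most recent call last):
  File "<stdin>", line 6, in <module>
  File "h.py", line 7, in at
    o,d=ray(c,uv); return o+d*(z-o[2])/d[2]
                                       ~^^^
IndexError: invalid index to scalar variable.
```

```bash
sed -i 's/np.array(c\["rotation"\])/rot(c)/' h.py; cat >> h.py <<'E'
from scipy.spatial.transform import Rotation as Ro
def rot(c): return Ro.from_euler("xyz",c["rotation"],degrees=True).as_matrix()
E
python3 - <<'E'
from h import *
z={"clamp":0,"release_top":.078,"jaw_mid":.1,"fragment_mid":.07}
for n in ["top","side"]:
    c=env.camera(n); save(c,n+"1.png"); print(n,c["xyz"],c["rotation"])
    for k in z:
        for r in env.spot_point(c,k)[:3]: print(k,np.round(r["uv"]),round(r["p"],2),at(c,r["uv"],z[k]).round(4))
s=env.state();print(s["t"],s["tcp_rot"],s["ee_pos"],s["opening"])
E
```

```text
top [ 0.27700929 -0.05702911  1.27949824] [-167.85170673    0.21374277  -88.11146673]
clamp [314. 199.] 0.72 [ 0.5365 -0.024   0.    ]
release_top [316. 196.] 0.79 [ 0.5295 -0.033   0.078 ]
jaw_mid [316. 192.] 0.71 [ 0.5397 -0.0339  0.1   ]
fragment_mid [446. 285.] 0.98 [ 0.2537 -0.4601  0.07  ]
fragment_mid [337. 210.] 0.76 [ 0.488 -0.105  0.07 ]
fragment_mid [317. 126.] 0.66 [ 0.785  -0.0282  0.07  ]
side [-0.18536254 -1.07967017  1.02576762] [-126.3992314     1.28101854  -34.6121401 ]
clamp [323. 218.] 0.72 [ 0.529  -0.0381  0.    ]
clamp [314. 180.] 0.47 [0.6346 0.1757 0.    ]
release_top [320. 195.] 0.65 [ 0.5373 -0.0108  0.078 ]
jaw_mid [318. 194.] 0.58 [ 0.5186 -0.027   0.1   ]
fragment_mid [380. 185.] 0.88 [ 0.7562 -0.0785  0.07  ]
fragment_mid [325. 220.] 0.82 [ 0.4793 -0.122   0.07  ]
fragment_mid [290. 298.] 0.69 [ 0.2068 -0.3404  0.07  ]
0.6 [ 1.79998075e+02 -7.65204862e-03  7.37994513e+01] [0.16045145 0.55216646 0.2067723 ] 0.08504718579636178
```

View pics/top1.png

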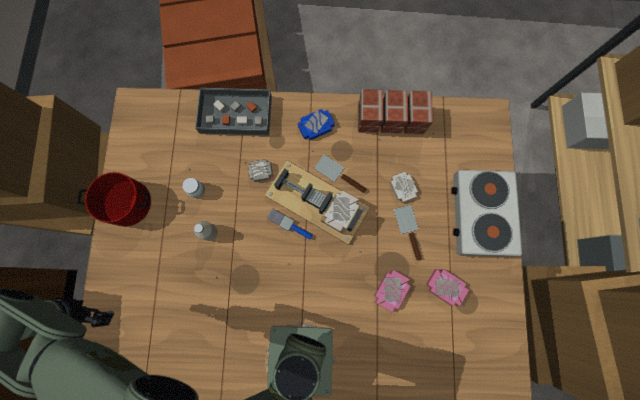

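View pics/side1.png

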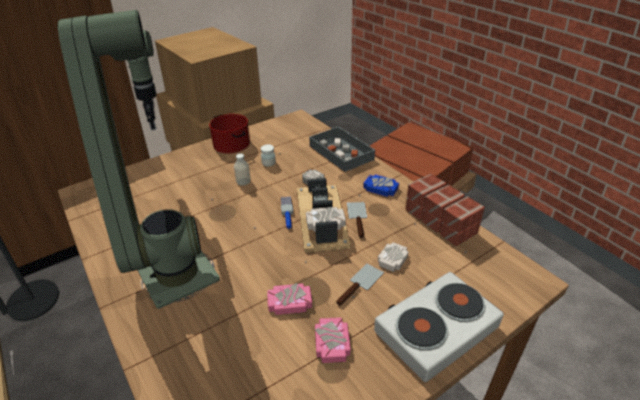

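Call:
{"name": "move_arm", "arguments": {"motion": [[0,0,-0.04,0,0,0,1],[0,0,-0.073,0,0,0,1],[-0.04,0.045,-0.073,0.0,0,0.3,1],[-0.08,0.09,-0.073,0,0,0.6,1],[-0.11,0.125,-0.073,0,0,0.8,1],[-0.14,0.16,-0.073,0,0,1,1],[-0.17,0.195,-0.073,0,0,1.2,1],[-0.2,0.23,-0.073,0,0,1.4,1],[-0.23,0.26,-0.073,0,0,1.6,1],[-0.26,0.295,-0.073,0,0,1.8,1],[-0.29,0.33,-0.073,0,0,2,1],[-0.32,0.36,-0.073,0,0,2.2,1],[-0.35,0.395,-0.073,0,0,2.4,1],[-0.38,0.43,-0.073,0,0,2.6,1],[-0.41,0.46,-0.073,0,0,2.67,1],[-0.44,0.495,-0.073,0,0,2.67,1],[-0.46,0.519,-0.073,0,0,2.67,1],[-0.46,0.519,-0.073,0,0,2.67,1],[-0.46,0.519,-0.073,0,0,2.67,1]]}}

```text
t: 2.18
ee_pos: [0.532, -0.0378, 0.2796]
tcp_rot: [179.9, 0.0, 57.6]
contact_force: [1.0, 0.4, 0.2]
opening: 0.0001
```

```bash
python3 - <<'E'
from h import *
z={"clamp":0,"release_top":.078,"jaw_mid":.1,"fragment_mid":.07}
S={}
for n in ["wrist","top","side"]:
    c=env.camera(n); S[n]=c
    if n=="wrist": save(c,n+"2.png"); print(n,c["xyz"],c["rotation"])
    for k in z:
        for r in env.spot_point(c,k)[:3]: print(n,k,np.round(r["uv"]),round(r["p"],2),at(c,r["uv"],z[k]).round(4))
s=env.state();print(s["t"],s["tcp_rot"],s["ee_pos"],s["opening"],s["contact_force"])
E
```

```text
wrist [0.45974082 0.00752707 0.44784342] [ 1.60886300e+02 -1.15783768e-02  5.76458049e+01]
wrist clamp [326. 155.] 0.98 [ 0.532  -0.0267  0.    ]
wrist release_top [321. 163.] 0.69 [ 0.5249 -0.0324  0.078 ]
wrist jaw_mid [321. 169.] 0.84 [ 0.5269 -0.0334  0.1   ]
wrist fragment_mid [412. 286.] 0.9 [ 0.7668 -0.0169  0.07  ]
wrist fragment_mid [54. 86.] 0.8 [ 0.2621 -0.2647  0.07  ]
wrist fragment_mid [251. 171.] 0.73 [ 0.4849 -0.1193  0.07  ]
top clamp [316. 200.] 0.66 [ 0.5313 -0.0313  0.    ]
top release_top [316. 202.] 0.38 [ 0.509  -0.0327  0.078 ]
top jaw_mid [318. 194.] 0.73 [ 0.5311 -0.0405  0.1   ]
top fragment_mid [338. 208.] 0.88 [ 0.4915 -0.1096  0.07  ]
top fragment_mid [448. 285.] 0.73 [ 0.2533 -0.4675  0.07  ]
top fragment_mid [393. 289.] 0.66 [ 0.2363 -0.2888  0.07  ]
side clamp [321. 217.] 0.63 [ 0.5254 -0.0334  0.    ]
side jaw_mid [322. 194.] 0.58 [ 0.5281 -0.0333  0.1   ]
side fragment_mid [382. 182.] 0.97 [ 0.7722 -0.0713  0.07  ]
side fragment_mid [330. 337.] 0.7 [ 0.2218 -0.5069  0.07  ]
side fragment_mid [289. 294.] 0.68 [ 0.2135 -0.3245  0.07  ]
2.9333 [ 1.79992344e+02 -1.02009478e-02  5.78079099e+01] [ 0.53038277 -0.03407838  0.27980168] 0.00017616440492693582 [ 0.0205493  -0.46863033  0.34110591]
```

View pics/wrist2.png

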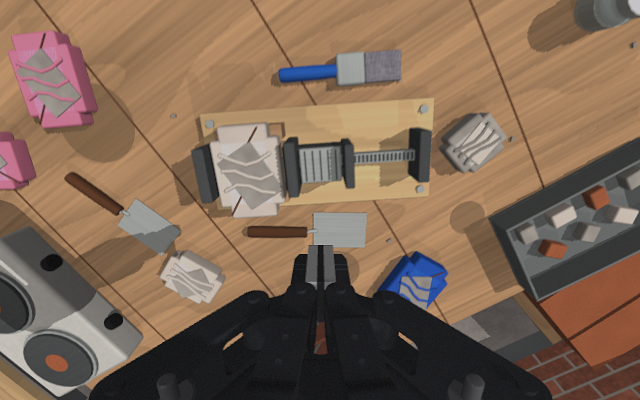

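```bash
python3 - <<'E'
from h import *
im=cv2.imread("pics/wrist2.png")[85:225,190:450]
cv2.imwrite("pics/crop3.png",cv2.resize(im,None,fx=3,fy=3,interpolation=cv2.INTER_CUBIC))
E
```

```text
(no output)
```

View pics/crop3.png

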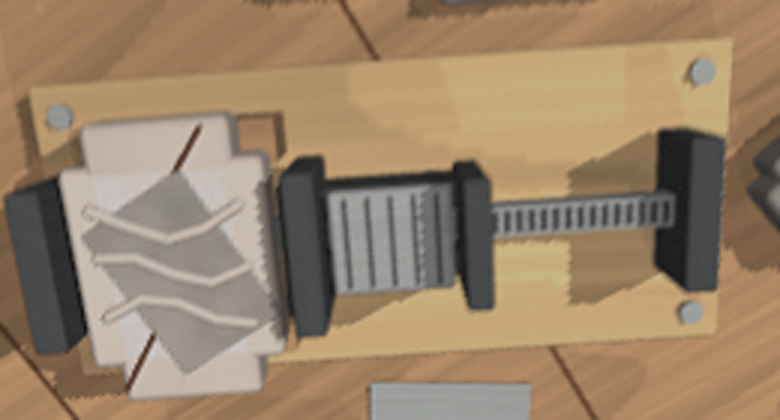

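```bash
python3 - <<'E'
from h import *
c=env.camera("wrist")
f=lambda u,v,z: at(c,(190+u/3,85+v/3),z)
a,b,d=f(30,88,.018),f(732,40,.018),f(716,333,.018)
h=np.degrees(np.arctan2(*(b-a)[1::-1])); print(h,np.linalg.norm(b-a),np.linalg.norm(d-b), np.degrees(np.arctan2(*(b-d)[1::-1]))-90)
H=np.radians(h); ux=np.array([np.cos(H),np.sin(H)]);uy=np.array([-ux[1],ux[0]])
print("origin from board",b[:2]-.16*ux-.075*uy, "from d",d[:2]-.16*ux+.075*uy)
t=f(393,238,.078);print("tab",t)
# check overlay of model
o=b[:2]-.16*ux-.075*uy
for n,P in dict(stopTop=(.124,0,.07),fixed=(-.158,0,.1),tab=(-.009,0,.078),plateL=(-.052,.035,.1),plateR=(-.052,-.035,.1),rearL=(.034,.035,.1),rearR=(.034,-.035,.1)).items():
    X=[*(o+P[0]*ux+P[1]*uy),P[2]]; print(n,np.round((proj(c,X)[0]-[190,85])*3), np.round(X,4))
s=env.state();print(s["tcp_rot"],s["ee_pos"])
E
```

```text
61.53441256282221 0.33800058982524156 0.14724222609834225 61.74812861560301
origin from board [ 0.52956834 -0.0243108 ] from d [ 0.52740485 -0.02251305]
tab [ 0.52436164 -0.02913672  0.078     ]
stopTop [685. 221.] [0.5887 0.0847 0.07  ]
fixed [ 34. 278.] [ 0.4543 -0.1632  0.1   ]
tab [388. 243.] [ 0.5253 -0.0322  0.078 ]
plateL [276. 177.] [ 0.474  -0.0533  0.1   ]
plateR [294. 341.] [ 0.5356 -0.0867  0.1   ]
rearL [489. 163.] [0.515  0.0223 0.1   ]
rearR [494. 328.] [ 0.5765 -0.0111  0.1   ]
[ 1.79994987e+02 -9.24937782e-03  5.77987908e+01] [ 0.53042128 -0.0341733   0.27979428]
```

Call:
{"name": "move_arm", "arguments": {"motion": [[0.0078,-0.0067,0.02,0,0,-0.63,1],[0.0078,-0.0067,0.05,0,0,-0.63,1],[0.0078,-0.0067,0.08,0,0,-0.63,1],[0.0078,-0.0067,0.11,0,0,-0.63,1],[0.0078,-0.0067,0.14,0,0,-0.63,1],[0.0078,-0.0067,0.155,0,0,-0.63,1],[0.0078,-0.0067,0.165,0,0,-0.63,1],[0.0078,-0.0067,0.165,0,0,-0.63,1],[0.0078,-0.0067,0.165,0,0,-0.63,1]]}}

```text
t: 3.73
ee_pos: [0.5294, -0.024, 0.1152]
tcp_rot: [180.0, -0.0, 61.6]
contact_force: [0.1, 0.4, 1.0]
opening: 0.0001
```

```bash
python3 - <<'E'
from h import *
c=env.camera("wrist")
cv2.imwrite("pics/w4.png",c["pixels"][60:340,120:520,::-1].repeat(2,0).repeat(2,1))
s=env.state();print(s["t"],s["tcp_rot"],s["ee_pos"],s["contact_force"])
for k,z in [("release_top",.078),("jaw_mid",.1)]:
  for r in env.spot_point(c,k)[:2]: print(k,np.round(r["uv"]),round(r["p"],2),at(c,r["uv"],z).round(4))
print("tip",(proj(c,s["ee_pos"])[0]-[120,60])*2)
E
```

```text
3.7833 [ 1.79878593e+02 -6.37653366e-02  6.15747371e+01] [ 0.52995634 -0.02406225  0.11588496] [-0.91606928  0.05129971  1.00012077]
release_top [305. 219.] 0.82 [ 0.5244 -0.0348  0.078 ]
release_top [306. 233.] 0.45 [ 0.5352 -0.0402  0.078 ]
jaw_mid [306. 230.] 0.67 [ 0.5244 -0.0331  0.1   ]
jaw_mid [306. 218.] 0.21 [ 0.5172 -0.0285  0.1   ]
tip [401.76383494 361.38444307]
```

View pics/w4.png

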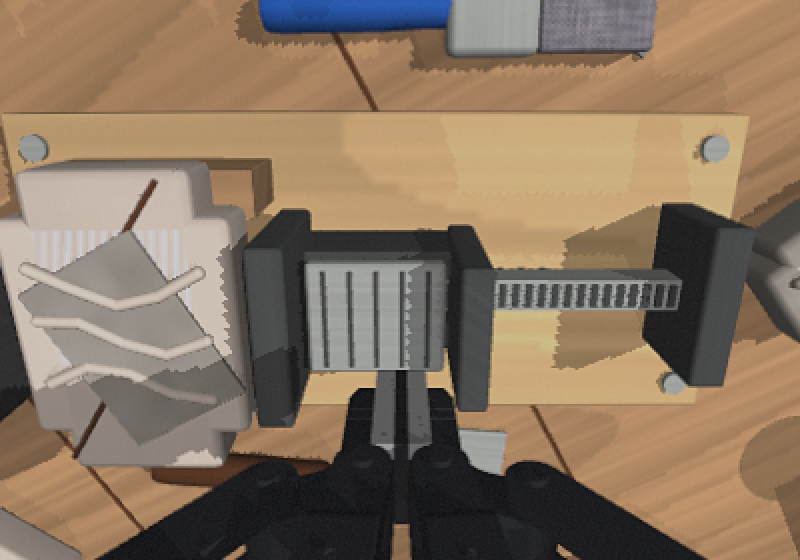

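Call:
{"name": "move_arm", "arguments": {"motion": [[-0.001,0,0.015,0,0,0,1],[-0.001,0,0.03,0,0,0,1],[-0.001,0,0.037,0,0,0,1],[-0.001,0,0.041,0,0,0,1],[-0.001,0,0.0445,0,0,0,1],[-0.001,0,0.0445,0,0,0,1],[-0.001,0,0.0445,0,0,0,1]]}}

```text
t: 4.47
ee_pos: [0.5302, -0.025, 0.0723]
tcp_rot: [179.8, -0.1, 61.6]
contact_force: [0.8, -0.7, 0.7]
opening: -0.0003
```

```bash
python3 - <<'E'
from h import *
c=env.camera("wrist")
cv2.imwrite("pics/w5.png",c["pixels"][100:340,180:480,::-1].repeat(2,0).repeat(2,1))
s=env.state();print(s["t"],s["ee_pos"],s["contact_force"],s["moment"],s["joint_torque"])
print("tip",(proj(c,s["ee_pos"])[0]-[180,100])*2)
E
```

```text
4.5167 [ 0.53028464 -0.0249728   0.07239412] [0.51165101 0.03347961 0.37160982] [-0.00341319  0.02555692  0.02139837] [-2.39794921e-03 -3.96717274e+01 -1.87747586e+01  1.74877482e-04
 -9.12345276e-03  5.43055103e-05]
tip [281.16880813 279.32509593]
```

View pics/w5.png

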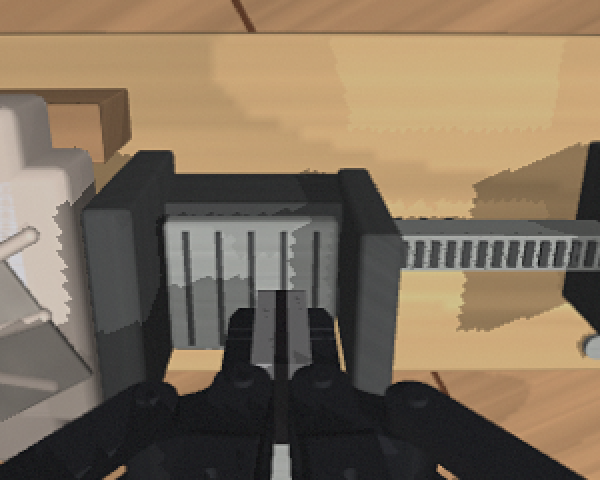

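Call:
{"name": "move_arm", "arguments": {"motion": [[0,0,0.001,0,0,0,1],[0,0,0.002,0,0,0,1],[0,0,0.003,0,0,0,1],[0,0,0.003,0,0,0,1]]}}

```text
t: 4.85
ee_pos: [0.5302, -0.025, 0.0693]
tcp_rot: [179.8, -0.1, 61.6]
contact_force: [0.6, -0.3, -0.5]
opening: 0.0002
```

Call:
{"name": "move_arm", "arguments": {"motion": [[0,0,0.001,0,0,0,1],[0,0,0.002,0,0,0,1],[0,0,0.002,0,0,0,1]]}}

```text
t: 5.1
ee_pos: [0.53, -0.025, 0.0671]
tcp_rot: [179.8, -0.1, 61.6]
contact_force: [0.7, -0.5, 0.2]
opening: -0.0001
```

```bash
python3 - <<'E'
from h import *
c=env.camera("side")
for i in range(3):
    s=env.state();c2=env.camera("wrist");print(s["t"],s["ee_pos"],s["contact_force"])
cv2.imwrite("pics/s6.png",cv2.resize(np.ascontiguousarray(c["pixels"][140:260,260:400,::-1]),None,fx=4,fy=4,interpolation=cv2.INTER_CUBIC))
print("tip",(proj(c,s["ee_pos"])[0]-[260,140])*4)
E
```

```text
5.15 [ 0.53009646 -0.02496652  0.06715748] [-0.35703521  1.304142    0.21601454]
5.2 [ 0.53019051 -0.02498605  0.06723906] [-0.24325402  0.41666131  0.05720472]
5.25 [ 0.53022114 -0.02497525  0.06726343] [0.4553107  0.65558982 0.35639747]
tip [243.22068365 241.77324112]
```

View pics/s6.png

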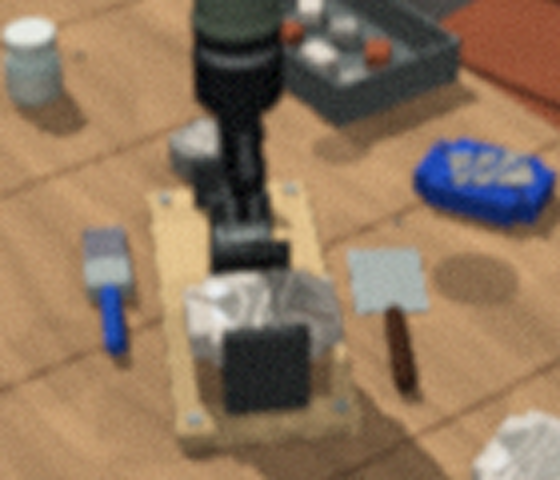

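```bash
python3 - <<'E'
from h import *
c=env.camera("wrist"); s=env.state(); T=Ro.from_euler("xyz",s["tcp_rot"],degrees=True).as_matrix(); p=np.array(s["ee_pos"])
print(c["intrinsics"], T.T@(np.array(c["xyz"])-p))
for uv in [(309,245),(333,245)]:
    o,d=ray(c,uv); o=T.T@(o-p); d=T.T@d
    for y in(-.011,-.006,0,.011): print(uv,y,(o+d*(y-o[1])/d[1]).round(4))
save(c,"w7.png")
for a,b in[(200,300)]:
    g=c["pixels"][225:262,316].mean(1).astype(int); print(g)
    print(c["pixels"][225:262,326].mean(1).astype(int))
for k,z in [("release_top",.078),("jaw_mid",.1)]:
  for r in env.spot_point(c,k)[:2]: print(k,np.round(r["uv"]),round(r["p"],2),at(c,r["uv"],z).round(4))
cv2.imwrite("pics/w7.png",c["pixels"][160:320,220:420,::-1].repeat(3,0).repeat(3,1))
E
```

```text
[[285.34068776   0.         320.15337435]
 [  0.         285.34068776 200.53275169]
 [  0.           0.           1.        ]] [-0.00037236 -0.08514792 -0.16837364]
(309, 245) -0.011 [-0.0064 -0.011  -0.0283]
(309, 245) -0.006 [-0.0068 -0.006  -0.0189]
(309, 245) 0 [-0.0073  0.     -0.0076]
(309, 245) 0.011 [-0.0082  0.011   0.0132]
(333, 245) -0.011 [ 0.0068 -0.011  -0.0283]
(333, 245) -0.006 [ 0.0073 -0.006  -0.0189]
(333, 245) 0 [ 0.0078  0.     -0.0076]
(333, 245) 0.011 [0.0089 0.011  0.0132]
[155 154 153 155 158 157 154 153 150 152 150 159 158 161 162 165 161 158
 163 170  73  94  94  95  95  96  96  96  96  89  89  88  90  91  91  91
  91]
[146 103 100 103 157 155 172 112 112 111 112 111 109 149 165 169 151 108
 111 117  70  94  94  92  92  94  93  93  94  93  93  94  93  93  93  93
  93]
release_top [304. 244.] 0.97 [ 0.5233 -0.0331  0.078 ]
release_top [319. 204.] 0.31 [ 0.5043 -0.0121  0.078 ]
jaw_mid [302. 270.] 0.66 [ 0.5268 -0.035   0.1   ]
```

View pics/w7.png

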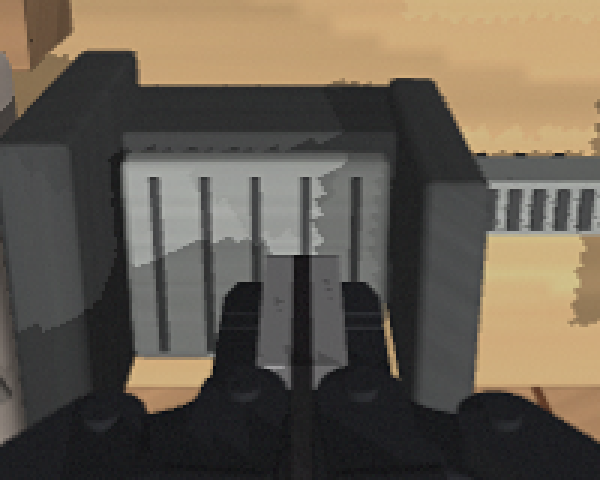

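Call:
{"name": "move_arm", "arguments": {"motion": [[0,0,0.002,0,0,0,1],[0,0,0.004,0,0,0,1],[0,0,0.004,0,0,0,1]]}}

```text
t: 5.7
ee_pos: [0.5299, -0.0249, 0.0628]
tcp_rot: [179.8, -0.1, 61.6]
contact_force: [0.7, 0.3, -0.2]
opening: -0.0002
```

Call:
{"name": "move_arm", "arguments": {"motion": [[0,0,0.002,0,0,0,1],[0,0,0.004,0,0,0,1],[0,0,0.004,0,0,0,1]]}}

```text
t: 5.95
ee_pos: [0.5296, -0.0249, 0.0583]
tcp_rot: [179.9, -0.1, 61.6]
contact_force: [-0.5, -0.3, -0.1]
opening: -0.0002
```

Call:
{"name": "move_arm", "arguments": {"motion": [[0,0,0.002,0,0,0,1],[0,0,0.004,0,0,0,1],[0,0,0.004,0,0,0,1]]}}

```text
t: 6.2
ee_pos: [0.5292, -0.0249, 0.0539]
tcp_rot: [179.9, -0.0, 61.6]
contact_force: [0.1, -0.8, 0.6]
opening: 0.0001
```

```bash
python3 - <<'E'
from h import *
c=env.camera("wrist"); s=env.state();print(s["t"],s["ee_pos"],s["contact_force"],s["moment"],s["joint_torque"][:3])
cv2.imwrite("pics/w8.png",c["pixels"][160:320,220:420,::-1].repeat(3,0).repeat(3,1))
E
```

```text
6.25 [ 0.52933791 -0.02492427  0.05404191] [-0.32019178 -0.01154709 -0.25215812] [-0.01876587 -0.05096718  0.0649316 ] [-8.95474459e-04 -4.02353275e+01 -1.81062269e+01]
```

View pics/w8.png

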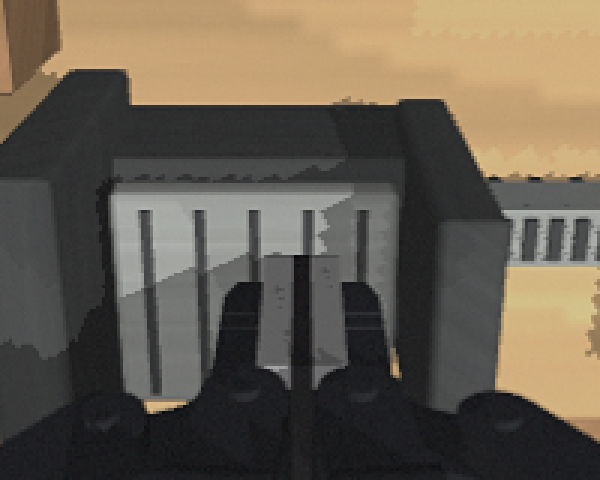

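Call:
{"name": "move_arm", "arguments": {"motion": [[0,0,0.002,0,0,0,1],[0,0,0.0035,0,0,0,1],[0,0,0.0035,0,0,0,1]]}}

```text
t: 6.5
ee_pos: [0.5297, -0.0249, 0.0508]
tcp_rot: [179.9, -0.1, 61.6]
contact_force: [-0.2, -0.8, 5.4]
opening: -0.0
```

Call:
{"name": "move_arm", "arguments": {"motion": [[0,0,0.002,0,0,0,1],[0,0,0.003,0,0,0,1],[0,0,0.003,0,0,0,1]]}}

```text
t: 6.75
ee_pos: [0.5297, -0.025, 0.0481]
tcp_rot: [179.8, -0.1, 61.6]
contact_force: [-1.9, 0.1, 5.4]
opening: -0.0003
```

```bash
python3 - <<'E'
from h import *
c=env.camera("wrist"); s=env.state();print(s["t"],s["ee_pos"],s["contact_force"],s["moment"])
cv2.imwrite("pics/w9.png",c["pixels"][140:320,200:440,::-1].repeat(3,0).repeat(3,1))
E
```

```text
6.8 [ 0.52972949 -0.02495717  0.04818359] [-1.58061812 -0.32892762  5.86561992] [ 0.03092424  0.25876013 -0.03320426]
```

View pics/w9.png

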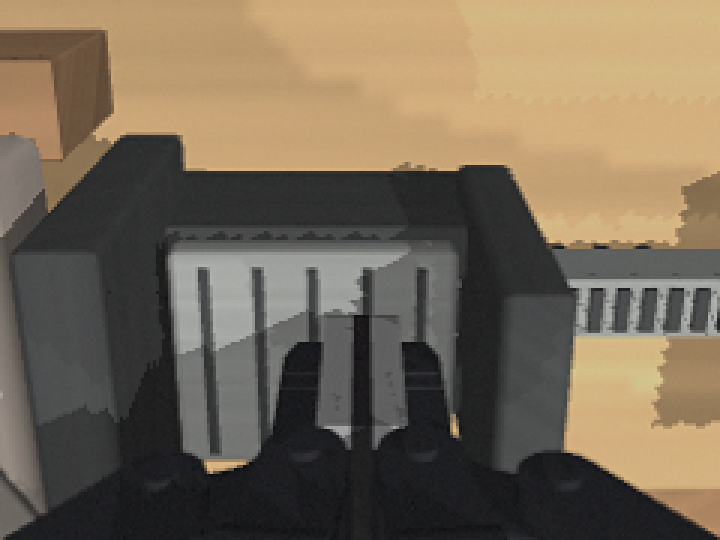

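Call:
{"name": "move_arm", "arguments": {"motion": [[0,0,0.001,0,0,0,1],[0,0,0.002,0,0,0,1],[0,0,0.003,0,0,0,1],[0,0,0.003,0,0,0,1]]}}

```text
t: 7.13
ee_pos: [0.5297, -0.0249, 0.0456]
tcp_rot: [179.8, -0.1, 61.6]
contact_force: [-1.1, 0.7, 6.5]
opening: 0.0001
```

Call:
{"name": "move_arm", "arguments": {"motion": [[0.004,0,0.0003,0,0,0,1],[0.008,0,0.0003,0,0,0,1],[0.012,0,0.0003,0,0,0,1],[0.016,0,0.0003,0,0,0,1],[0.02,0,0.0003,0,0,0,1],[0.024,0,0.0003,0,0,0,1],[0.028,0,0.0003,0,0,0,1]]}}

```text
t: 7.72
ee_pos: [0.5431, -0.0004, 0.0459]
tcp_rot: [179.8, -0.1, 61.6]
contact_force: [-1.6, -1.5, 5.9]
opening: 0.0002
```

```bash
python3 - <<'E'
from h import *
c=env.camera("wrist"); s=env.state();print(s["t"],s["ee_pos"],s["contact_force"],s["moment"])
cv2.imwrite("pics/w10.png",c["pixels"][120:320,160:460,::-1].repeat(2,0).repeat(2,1))
E
```

```text
7.7667 [5.43462003e-01 3.00370159e-04 4.58966619e-02] [-2.31786667  1.23503967  6.51121189] [0.05269599 0.36975326 0.02569001]
```

View pics/w10.png

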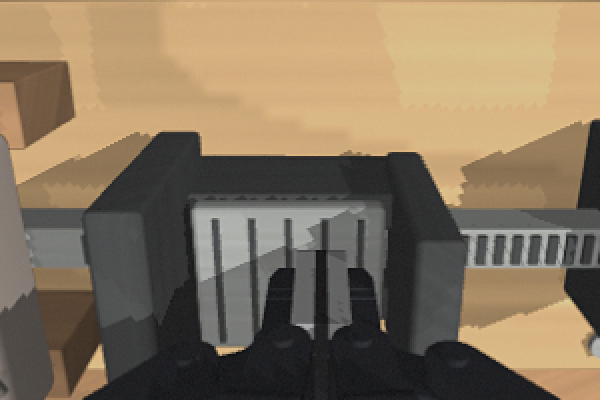

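Call:
{"name": "move_arm", "arguments": {"motion": [[0.005,0,0,0,0,0,1],[0.01,0,0,0,0,0,1],[0.015,0,0,0,0,0,1],[0.02,0,0,0,0,0,1],[0.025,0,0,0,0,0,1],[0.03,0,0,0,0,0,1],[0.035,0,0,0,0,0,1],[0.04,0,0,0,0,0,1],[0.045,0,0,0,0,0,1],[0.05,0,0,0,0,0,1],[0.053,0,0,0,0,0,1],[0.055,0,0,0,0,0,1]]}}

```text
t: 8.77
ee_pos: [0.5697, 0.0488, 0.0466]
tcp_rot: [179.8, -0.1, 61.6]
contact_force: [-2.1, -0.9, 6.1]
opening: 0.0006
```

Call:
{"name": "move_arm", "arguments": {"motion": [[0.002,0,0.0008,0,0,0,1],[0.004,0,0.0008,0,0,0,1],[0.006,0,0.0008,0,0,0,1],[0.008,0,0.0008,0,0,0,1],[0.009,0,0.0008,0,0,0,1],[0.009,0,0.0008,0,0,0,1]]}}

```text
t: 9.27
ee_pos: [0.5739, 0.056, 0.0463]
tcp_rot: [179.8, -0.0, 61.7]
contact_force: [-1.7, -2.9, 6.6]
opening: -0.0
```

Call:
{"name": "move_arm", "arguments": {"motion": [[0.002,0,0.0003,0,0,0,1],[0.004,0,0.0003,0,0,0,1],[0.005,0,0.0003,0,0,0,1],[0.005,0,0.0003,0,0,0,1]]}}

```text
t: 9.6
ee_pos: [0.5756, 0.0588, 0.0465]
tcp_rot: [179.8, 0.2, 61.7]
contact_force: [-2.6, -5.8, 6.2]
opening: -0.0003
```

Call:
{"name": "move_arm", "arguments": {"motion": [[0.002,0,0.0003,0,0,0,1],[0.004,0,0.0003,0,0,0,1],[0.006,0,0.0003,0,0,0,1],[0.006,0,0.0003,0,0,0,1]]}}

```text
t: 9.93
ee_pos: [0.5754, 0.0586, 0.0466]
tcp_rot: [179.8, 0.8, 61.9]
contact_force: [-7.7, -18.0, 10.7]
opening: 0.0001
```

```bash
python3 - <<'E'
from h import *
c=env.camera("wrist"); s=env.state();print(s["t"],s["ee_pos"],s["contact_force"],s["moment"])
cv2.imwrite("pics/w11.png",c["pixels"][120:320,160:460,::-1].repeat(2,0).repeat(2,1))
E
```

```text
9.9833 [0.57543614 0.05862733 0.04657542] [ -7.89286569 -17.75968758  11.48965397] [-2.68774529  1.042563   -0.04772949]
```

View pics/w11.png

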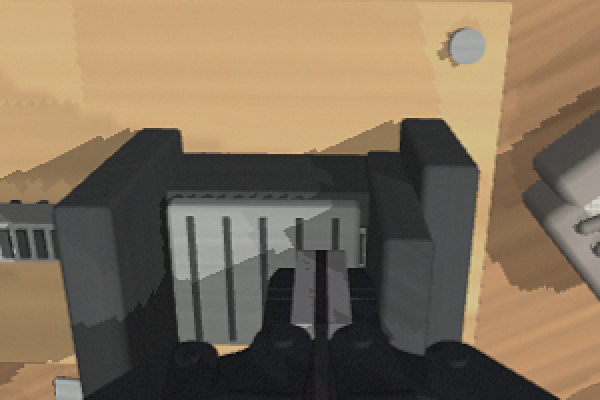

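Call:
{"name": "move_arm", "arguments": {"motion": [[0.001,0,-0.004,0,0,0,1],[0.001,0,-0.009,0,0,0,1],[0.001,0,-0.015,0,0,0,1],[0,0,-0.025,0,0,0,1],[0,0,-0.05,0,0,0,1],[0,0,-0.08,0,0,0,1],[0,0,-0.11,0,0,0,1],[0,0,-0.15,0,0,0,1],[0,0,-0.18,0,0,0,1],[0,0,-0.18,0,0,0,1]]}}

```text
t: 10.82
ee_pos: [0.5803, 0.0625, 0.2349]
tcp_rot: [179.1, 0.2, 61.9]
contact_force: [1.3, 0.5, -0.3]
opening: 0.0001
```

```bash
python3 - <<'E'
from h import *
c=env.camera("wrist"); s=env.state();print(s["t"],s["ee_pos"],s["contact_force"])
for k,z in [("release_top",.078),("fragment_mid",.07),("clamp",0)]:
  for r in env.spot_point(c,k)[:3]: print(k,np.round(r["uv"]),round(r["p"],2),at(c,r["uv"],z).round(4))
im=c["pixels"][:,:,::-1]; cv2.imwrite("pics/w12.png",cv2.resize(im[60:340,100:500],None,fx=2,fy=2,interpolation=cv2.INTER_CUBIC))
E
```

```text
10.8667 [0.57879415 0.06230167 0.23147586] [ 0.13968453  0.37290678 -1.71520762]
release_top [302. 171.] 0.68 [0.5641 0.0458 0.078 ]
release_top [ 29. 206.] 0.44 [ 0.4413 -0.2792  0.078 ]
fragment_mid [149. 177.] 0.95 [ 0.4843 -0.1231  0.07  ]
```

```bash
python3 - <<'E'
from plant import env
s=env.state();print(s["t"],s["contact_force"],max(map(abs,s["qd"])));print(env.hand_in())
E
```

```text
11.0167 [ 0.86619094 -0.51471625  0.56492353] 1.0102791401365951
the job is handed in; nothing more can be done
None
```

The clamp is open: I pressed the release tab down, pushed the sliding jaw back to the end stop, then lifted the finger straight off and handed in at about 11 s.

**Pressing and pushing:** With the gripper shut, the tab gave 5.4 N at first contact and about 6.5 N when pressed. I held it there for the whole push, with about 2 to 3 N along the bar. At the end the force rose to about 19 N with no further movement, and the wrist picture showed the jaw's rear wall against the end stop.

**After lifting off:**
- **Contact:** The arm was at rest and the force was back to noise level.
- **Jaw:** The network's estimate of the tab had moved about 88 mm along the bar, which fits the full travel from a start of 0 to 4 mm.
- **Fragment:** Its estimate was within about 4 mm of the earlier one, which is within the network's error.

**Not confirmed, or disagreeing:**
- **Tab up:** I had used all 12 pictures, so I did not see the tab up and locked. I am relying on its spring and on the pawl meeting a gap at the end stop.
- **Bystanders:** I did not take a final check of the tools, shards, jar and bottle. No unexpected contact force showed in the readings.
- **Contact height:** First contact came with the TCP reading between 51 and 54 mm, about 25 mm lower than the tab's stated 78 mm. The wrist picture also showed the fingertips ending short of the TCP. I therefore went down in small steps until I felt the tab.

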